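# Drive the stuck bush out of the pasta press barrel

## Robot

A 6-joint arm with a two-finger parallel gripper is mounted at the origin on a cart in front of the work surface, level with it; the furniture and walls round the work are solid. World frame = base frame: x ahead of the robot, y to its left, z up, the work surface at z = 0. Lengths are in mm, angles in rad, forces in N, time in s.
With the tool pointing down it reaches from about 300 to 850 mm from the base axis. Payload 4.2 kg.
Tool frame: the origin (TCP) lies midway between the tips of the shut fingers; the grasp point (between the pads) lies 19 mm behind it (manip.grip_point_offset is the distance from the TCP to the grasp point, in mm); z points along the fingers, y is the line along which they close (so a half turn about z gives the same grasp; the last joint's range is limited). The gripper opens to 91 mm and grips with 3 to 60 N. Pads are 32 mm wide; open, the fingers measure 118 mm over their backs; the gripper's body (76 mm by 178 mm) begins 60 mm behind the grasp point.
Start: joints at [1.094, 0.32, 1.565, -0, 1.257, -0.02], TCP at [253.625, 516.06, 213.976] pointing down, gripper open.
Joint ranges: [-3.11, 3.11], [-0.84, 2.01], [0.21, 2.61], [-1.34, 4.49], [0.05, 2.63], [-2.56, 2.56]. Speed limits (rad/s): [2.57, 2.57, 3.14, 3.14, 3.14, 3.14].

## Interface

Orientations are given as a 3x3 rotation matrix whose columns are the frame's x, y, z axes.
In Python, from station import manip gives the robot as it stands.
- The arm moves only by the shell command python3 -m jog 'ROWS' [FORCE]. ROWS is JSON, a list that holds one entry, the list of rows, each a list of 7 numbers: the turn, a rotation vector about the world's x, y, z in rad, then the shift along the world's x, y, z in m, then the opening, from 0 (shut) to 1 (fully open). In form: [[[wx, wy, wz, x, y, z, claw], ...]]. A call has 1 to 12 rows; each row shifts and turns the commanded pose from where the row before left it; what a row does not reach is not made up. A row lasts 1/8 s, in which the tool goes at most 62.5 mm and 10.7 degrees, less where a joint would pass 70% of its speed; a pose out of reach is approached as far as the arm can. A call is refused whole if a number of a shift passes 0.0625 or a number of a turn 0.188, either way. A call with a gripper value outside its range is refused whole. The fingers move at their own pace and stop on an object; FORCE is the grip in N (left out, the last holds). Time passes only in rows, so rows that do not move let the fingers close. It gives the time, the measured TCP pose, the force, the opening and the grip force at its end, in the units of the state.
- manip.observe(): the state, without advancing time (a new reading comes with each control period).
- manip.snapshot(name): name is "scene" or "side" or "wrist"; returns the picture (480x640x3 uint8, red, green, blue); there is no depth.
- manip.camera_params(name): a dict with "mtx" (3x3 intrinsics, pixels), "cam_to_world" (4x4, takes a point from camera to world coordinates); the wrist camera has in their place "mount" (4x4, takes a point from camera to tool coordinates, whose origin is the TCP and whose axes are the flange's). Camera axes: x right, y down, z forward; pixel columns grow to the right and rows downward; lengths in mm; the calibration is good to about 2 mm. A picture is of the moment at which its call begins: read the wrist's pose just before it. camera_params takes no time and is no camera call.
- manip.hand_in(): hands the job in; it is judged then, once.
The state is a dict: "t": time; "joints": joint angles; "dq": joint speeds; "joint_efforts": joint torques, N m; "ee_pos": TCP position; "ee_rot": TCP orientation; "ft_force": force on the tool from outside, world axes, zero at the start; "moment": the same for the moment, N m; "gripper_width": opening from 0.0 (shut) to 1.0 (fully open); "finger_force": force on a finger pad.
Only numpy, scipy, OpenCV 4.12 (cv2) and the standard library are available. Lean on these libraries where they do the work, as an engineer would, in place of code of your own. Each camera call takes 0.05 s, during which the arm holds its last target. There are 200 camera calls.

## Task

A nylon bush is stuck in the upright barrel of the pasta press. Take the flat-bladed drift out of its wooden block, feel its blade gently through the slot of the steel coupling inside the barrel, and push on until the bush drops out below into the oval dish. Then put the drift back in its block, fully home; do not force anything, and leave the dish and the other things where they stand.

Things in the scene. Friction and masses are not known exactly. Their poses are not given: they have to be found in the camera images.
- press: Fixed stand of the pasta press, origin on the worktop straight under the axis of its upright aluminium barrel, z up. Barrel: tube, outside 49 mm, bore 34 mm, z = 50 to 116 mm. An arm runs from it along +x to two pillars on a foot (x = 105 to 155, y = -75 to 75 mm), all lower than the mouth. No part of it bears more than 25 N from the tool or the robot.
- barrel_mouth (a point): Centre of the barrel's upper mouth, 116 mm above the worktop; axes as the press.
- coupling_top (a point): Fixed point on the barrel's axis at the top face of the steel coupling at rest, 10 mm below the mouth. Coupling: disc 8 mm thick, slot 22 x 8.5 mm right through, centred. It yields down 6 mm on a spring (2 N to start, 8 N at its stop). Its slot lies up to 1 rad either way from the press's x axis, not measured; it turns stiffly (0.06 N m), so a lightly pressed blade slips round on it.
- bore_end (a point): Centre of the barrel's lower end, 50 mm above the worktop. Two sprung pads in the bore, 6 to 30 mm above this point, grip the bush and let go once its top has passed below them (top under 56 mm above the worktop). Pushing it takes some 8 to 18 N, different each time.
- bush: The stuck loose bush: white nylon ring, outside 31 mm, hole 12 mm, 22 mm high. Origin at the centre of its underside, z along its axis. Not more than 40 N may be put on it, and only with the drift.
- bush_center (a point): Centre of the bush, half-way up.
- drift: The loose drift, 116 mm long, 0.15 kg: flat steel blade 18 mm wide (along its x), 5 mm thick (along its y), 80 mm long, square-ended; above it an upright wooden handle 36 mm along x, 14 mm thick along y, 36 mm high. Origin at the centre of the blade's lower end, z up towards the handle. Alike both ways round.
- drift_tip (a point): Centre of the blade's lower end.
- drift_grip (a point): Centre of the drift's handle, 98 mm above the blade's lower end.
- block: Fixed wooden tool block, 80 mm along x, 64 mm along y, 90 mm high, origin at the centre of its underside. A slot 24 mm (x) by 11 mm (y) goes down through its middle; the drift stands in it with its handle's underside on the block's top, so that the blade's end is 10 mm above the worktop.
- block_slot (a point): Centre of the slot's mouth, on the block's top.
- dish: Loose oval fluted baking dish, 175 mm (x) by 283 mm (y), 36 mm high, inner floor 6 mm above the worktop, standing under the barrel. Origin at the centre of its underside.
- spice_jar: Bystander: small spice jar, 47 mm wide, 98 mm high. Origin under its centre.
- low_tin: Bystander: low food tin, 76 mm wide, 58 mm high. Origin under its centre.
- tin_opener: Bystander: hand opener with a black handle, 174 x 41 x 20 mm, lying flat. Origin under its centre.
Things that resemble listed ones, but are neither listed nor needed, are in the scene too. Leave any red look-alike of the block alone.

How it is judged:
By the outcome, as a careful person would: the job done as asked, in the order asked, and still so for the second after the job is handed in, with the robot touching nothing.
It also fails if it takes over 72 s, if anything falls off the work surface, if the arm or the gripper's body presses on something with over 40 N, if the wrist force passes 120 N, or if a joint passes its speed limit or range.

## Working session

There is one attempt and no reset: what is moved stays moved. The work goes in short steps, Python scripts to look and compute and a shell command to move; the robot and the scene stay as the last step left them, time stands still between calls to the robot, and variables do not carry over. Pictures are saved under pics/ and viewed, at most 10 in all, crops included, and the job is handed in when it is done.

```bash
ls; mkdir -p pics
cat > h.py <<'E'
import numpy as np,cv2
from station import manip
def cam(n,st=None):
    p=manip.camera_params(n);K=np.array(p["mtx"])
    if n=="wrist":
        st=st or manip.observe();T=np.eye(4);T[:3,:3]=st["ee_rot"];T[:3,3]=st["ee_pos"];T=T@np.array(p["mount"])
    else:T=np.array(p["cam_to_world"])
    return K,T
def px2w(KT,u,v,z):
    K,T=KT;d=T[:3,:3]@np.linalg.solve(K,[u,v,1]);o=T[:3,3];return o+d*(z-o[2])/d[2]
def w2px(KT,P):
    K,T=KT;c=T[:3,:3].T@(np.array(P)-T[:3,3]);q=K@c;return q[:2]/q[2]
def snap(n,name):
    im=manip.snapshot(n)[:,:,::-1].copy();cv2.imwrite(f"pics/{name}.png",im);return im
E
python3 - <<'E'
from h import *
snap("scene","s0");snap("side","d0");snap("wrist","w0")
for n in("scene","side"):
  K,T=cam(n);print(n,K.round(1).tolist(),T.round(3).tolist())
s=manip.observe();print(np.round(s["ee_rot"],3).tolist(),s["t"],np.array(manip.camera_params("wrist")["mount"]).round(3).tolist())
E
```

```text
pics
scene [[622.6, 0.0, 316.7], [0.0, 622.6, 251.7], [0.0, 0.0, 1.0]] [[0.62, -0.602, 0.504, -243.166], [-0.785, -0.486, 0.384, -526.669], [0.014, -0.633, -0.774, 1217.786], [0.0, 0.0, 0.0, 1.0]]
side [[459.5, 0.0, 336.3], [0.0, 459.5, 232.0], [0.0, 0.0, 1.0]] [[0.256, -0.698, 0.668, -204.455], [-0.966, -0.174, 0.188, -154.388], [-0.015, -0.694, -0.719, 821.416], [0.0, 0.0, 0.0, 1.0]]
[[-0.897, 0.441, -0.001], [0.441, 0.897, -0.001], [0.0, -0.001, -1.0]] 0.15 [[0.0, -0.955, -0.295, 85.361], [1.0, 0.0, -0.001, 0.225], [0.001, -0.295, 0.955, -170.055], [0.0, 0.0, 0.0, 1.0]]
```

View pics/s0.png

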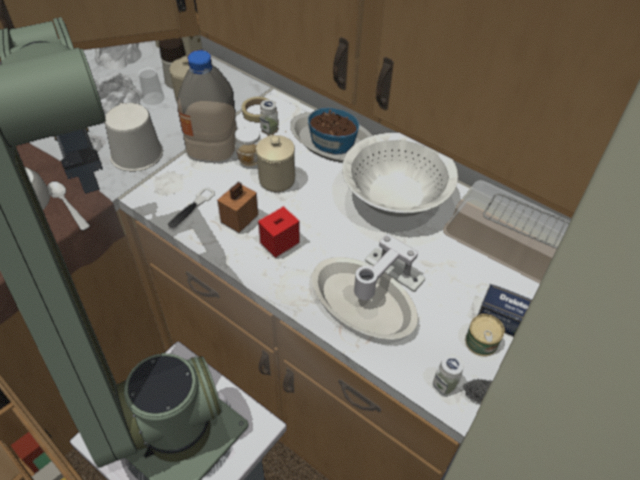

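View pics/d0.png

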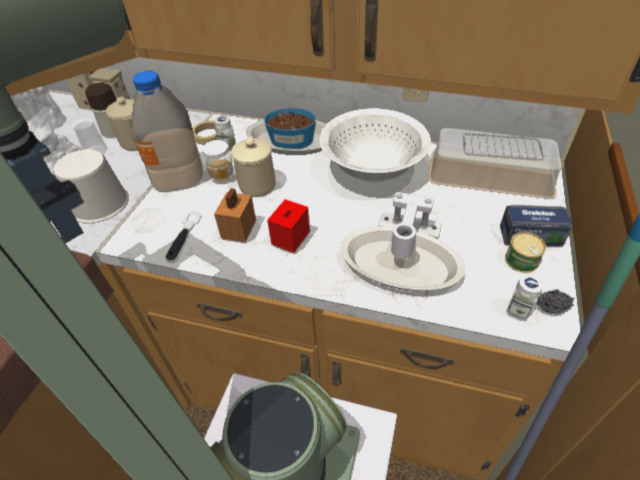

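The scene view shows the brown wooden block with the drift's dark handle at (237,203). The red look-alike, slotted and empty, is at (279,231), and the barrel mouth is at about (367,277) inside the dish. In the side view the same three are at (235,215), (290,225) and (403,232). The drift is in the brown block; I'll check that in a crop.

Run:
```python
from h import *
s=cv2.imread("pics/s0.png");d=cv2.imread("pics/d0.png")
def c(im,x,y):return cv2.resize(im[y:y+60,x:x+80],(400,300),interpolation=cv2.INTER_CUBIC)
cv2.imwrite("pics/c0.png",np.vstack([np.hstack([c(s,200,175),c(s,345,230)]),np.hstack([c(d,200,182),c(d,370,190)])]))
```

```text
(no output)
```

View pics/c0.png

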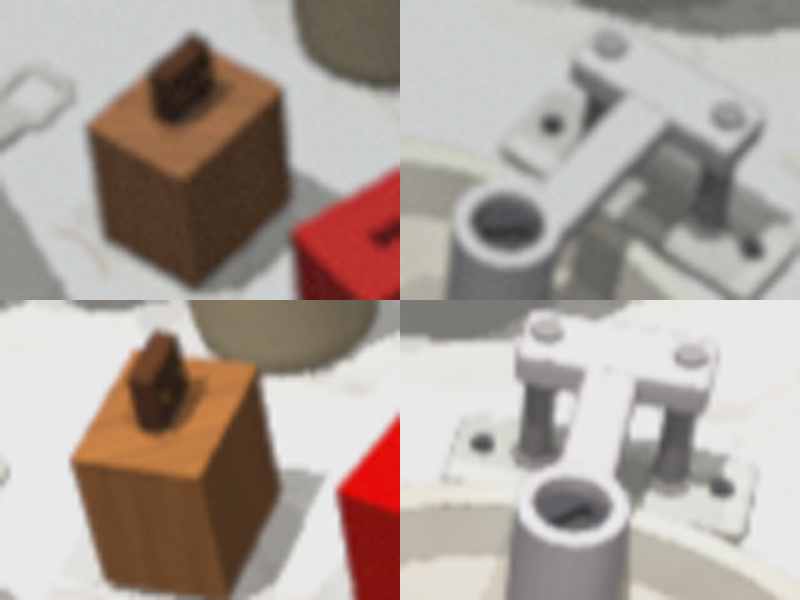

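The crops confirm it: the brown block holds the drift with its dark handle, and the red one is empty. The mouth is at scene (366.2,274.4) and side (405,231.4), with the coupling slot faintly visible inside.

Run:
```python
from h import *
S=cam("scene");D=cam("side")
cs=[(88,127),(183,180),(283,90)];cd=[(73,160),(203,178),(260,65),(135,52)]
A=[px2w(S,200+u/5,175+v/5,90) for u,v in cs];B=[px2w(D,200+u/5,182+v/5,90) for u,v in cd]
print(np.round(A,1),np.round(B,1))
print("ctr",(A[0]+A[2])/2,(B[0]+B[2])/2,(B[1]+B[3])/2)
for X in(A,B):
  e=X[1]-X[0];f=X[2]-X[1];print(np.hypot(*e[:2]),np.degrees(np.arctan2(e[1],e[0])),np.hypot(*f[:2]),np.degrees(np.arctan2(f[1],f[0])))
# handle top long edge in side: crop (130,380)-(160,335) ; scene (150,75)-(190,35)
for KT,o,a,b in((S,(200,175),(165,83),(205,46)),(D,(200,182),(148,75),(170,38))):
  p=[px2w(KT,o[0]+u/5,o[1]+v/5,126) for u,v in(a,b)];print("handle",np.round(p,1))
m=px2w(S,366.2,274.4,116),px2w(D,405,231.4,116);print("mouth",m)
def tri(a,b):
  M=[];r=[]
  for KT,q in((S,a),(D,b)):
    K,T=KT;d=T[:3,:3]@np.linalg.solve(K,[*q,1]);d/=np.linalg.norm(d);P=np.eye(3)-np.outer(d,d);M.append(P);r.append(P@T[:3,3])
  return np.linalg.lstsq(np.vstack(M),np.hstack(r),rcond=None)[0]
print("mouth tri",tri((366.2,274.4),(405,231.4)))
p1=tri((345+210/5,230+45/5),(370+146/5,190+32/5));p2=tri((345+330/5,230+115/5),(370+290/5,190+55/5));print(p1,p2,np.degrees(np.arctan2(*(p1-p2)[[1,0]])))
q=[px2w(D,370+u/5,190+v/5,106) for u,v in((160,225),(192,208))];print("slot",q,np.degrees(np.arctan2(*(q[1]-q[0])[[1,0]])))
print(manip.observe()["gripper_width"])
```

```text
[[465.6 328.9  90. ]
 [468.9 267.3  90. ]
 [546.4 270.5  90. ]] [[462.8 325.2  90. ]
 [466.2 261.8  90. ]
 [545.6 266.   90. ]
 [539.8 328.8  90. ]]
ctr [506.03630035 299.68987158  90.        ] [504.16333665 295.60342968  90.        ] [503.03994836 295.30170847  90.        ]
61.67636613805193 -86.93582332958677 77.54720135743933 2.3906905295634306
63.45703366568755 -86.8674161265534 79.43584590130652 3.0493453502025827
handle [[488.4 293.2 126. ]
 [519.7 295.5 126. ]]
handle [[489.9 292.6 126. ]
 [516.3 293.3 126. ]]
mouth (array([ 492.34688422, -105.85701673,  116.        ]), array([ 488.06803545, -111.08895633,  116.        ]))
mouth tri [ 486.62117129 -109.7627215   120.65532644]
[620.65210708 -77.33913191  96.27765594] [ 619.44498896 -145.31332666   97.41809903] 88.9826212070916
slot [array([ 485.68182589, -105.92758341,  106.        ]), array([ 499.06223002, -117.66877922,  106.        ])] -41.2666882443617
1.000766780754553
```

```bash
python3 - <<'E'
from h import *
D=cam("side")
for n,u,v,z in(("bottle",172,185,0),("canister top",253,147,90),("canister base",256,190,0),("red top",290,212,90),("spice",520,315,0),("tin",524,265,0)):print(n,px2w(D,u,v,z).round())
E
python3 -m jog '[[[0,0,0.073,0.034,-0.035,0.005,1],[0,0,0.073,0.034,-0.035,0.005,0.8],[0,0,0.073,0.036,-0.035,0,0.6],[0,0,0.073,0.036,-0.035,0,0.5],[0,0,0.073,0.036,-0.03,0,0.5],[0,0,0.073,0.036,-0.03,0,0.5],[0,0,0.075,0.038,-0.019,0,0.5],[0,0,0,0,0,0,0.5]]]' 30
```

```text
bottle [623. 551.   0.]
canister top [729. 338.  90.]
canister base [660. 315.   0.]
red top [511. 158.  90.]
spice [ 418. -376.    0.]
tin [ 561. -386.    0.]
t: 1.15
ee_pos: [505.6, 295.4, 223.2]
ee_rot: [[-0.999, -0.053, -0.0], [-0.053, 0.999, -0.001], [0.0, -0.001, -1.0]]
ft_force: [-0.5, 0.2, 0.3]
gripper_width: 0.501
finger_force: 0.0
```

Run:
```python
from h import *
st=manip.observe();snap("wrist","w1");W=cam("wrist",st)
print(w2px(W,[505,296,126]),w2px(W,[505,296,90]))
```

```text
[319.73424273 248.53537353] [319.77538508 235.59678547]
```

View pics/w1.png

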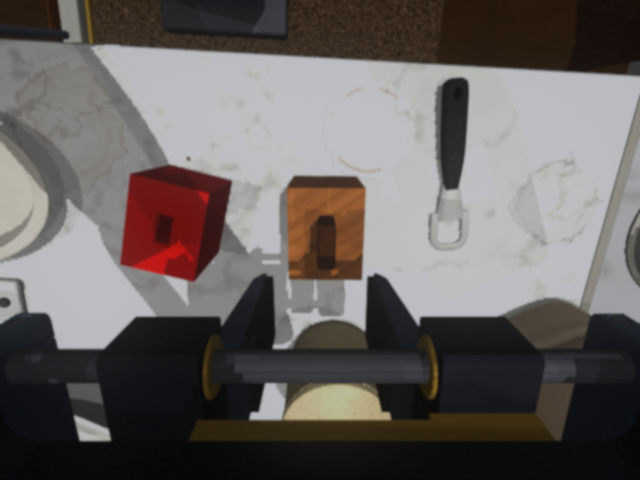

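The wrist view shows the brown block at (287-365, 187-279), with the handle at about (326,243). The opener is at (452,165) and the red block at left. I'll enlarge the handle.

Run:
```python
import cv2
im=cv2.imread("pics/w1.png")[170:290,270:380]
im=cv2.convertScaleAbs(im,alpha=1.8,beta=10)
cv2.imwrite("pics/c1.png",cv2.resize(im,(550,600),interpolation=cv2.INTER_CUBIC))
```

```text
(no output)
```

View pics/c1.png

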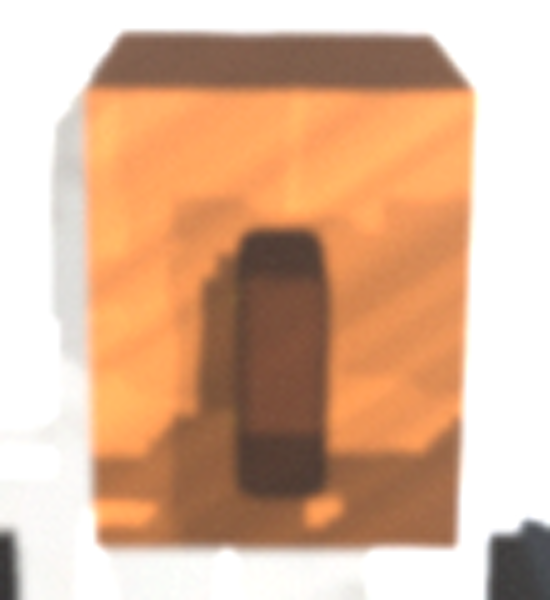

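Run:
```python
from h import *
W=cam("wrist")
f=lambda u,v,z:px2w(W,270+u/5,170+v/5,z)
c=[f(*p,90) for p in((85,88),(475,88),(457,547),(97,547))];print(np.round(c,1),np.mean(c,0))
h=[f(*p,126) for p in((241,275),(328,275),(326,494),(238,494))];print(np.round(h,1),np.mean(h,0))
h=[f(*p,90) for p in((241,230),(325,230))];print(np.round(h,1))
```

```text
[[464.6 268.3  90. ]
 [461.3 331.2  90. ]
 [540.9 335.2  90. ]
 [544.2 272.6  90. ]] [502.73911611 301.83073277  90.        ]
[[485.4 294.8 126. ]
 [484.7 307.5 126. ]
 [518.9 309.5 126. ]
 [519.6 296.1 126. ]] [502.1415984  301.98543698 126.        ]
[[486.7 294.7  90. ]
 [485.9 308.6  90. ]]
```

```bash
python3 -m jog '[[[0,0,0,-0.003,0.0065,-0.03,0.5],[0,0,0,0,0,-0.04,0.5],[0,0,0,0,0,-0.03,0.5],[0,0,0,0,0,-0.02,0.5],[0,0,0,0,0,-0.006,0.5],[0,0,0,0,0,0,0.5],[0,0,0,0,0,0,0],[0,0,0,0,0,0,0],[0,0,0,0,0,0,0],[0,0,0,0,0,0,0]]]' 50
```

```text
t: 2.45
ee_pos: [500.9, 302.8, 98.4]
ee_rot: [[-0.998, -0.056, 0.001], [-0.056, 0.998, -0.001], [-0.0, -0.001, -1.0]]
ft_force: [1.2, -3.2, 3.0]
gripper_width: 0.151
finger_force: 50.0
```

```bash
python3 -m jog '[[[0,0,0,0,0,0.005,0],[0,0,0,0,0,0.015,0],[0,0,0,0,0,0.03,0],[0,0,0,0,0,0.04,0],[0,0,0,0,0,0.04,0],[0,0,0,0,0,0.01,0],[0,0,0,0,0,0,0]]]'
```

```text
t: 3.32
ee_pos: [500.5, 303.8, 238.1]
ee_rot: [[-0.998, -0.056, 0.0], [-0.056, 0.998, 0.001], [-0.001, 0.001, -1.0]]
ft_force: [0.4, 0.2, -2.1]
gripper_width: 0.156
finger_force: 50.0
```

```bash
python3 -m jog '[[[0,0,-0.03,0.005,-0.03,0,0],[0,0,-0.03,0.005,-0.05,0,0],[0,0,0,0.005,-0.055,0,0],[0,0,0,0.005,-0.055,0,0],[0,0,0,0.005,-0.055,0,0],[0,0,0,0.005,-0.055,0,0],[0,0,0,0.005,-0.05,0,0],[0,0,0,0.005,-0.04,0,0],[0,0,0,0,-0.02,0,0],[0,0,0,0,0,0,0]]]'
python3 - <<'E'
from h import *
st=manip.observe();im=snap("wrist","w2");W=cam("wrist",st);print(st["t"],st["ee_pos"],np.round(st["ft_force"],1))
c=w2px(W,[490,-107,116]);print(c)
x,y=int(c[0])-60,int(c[1])-45
g=cv2.convertScaleAbs(im[y:y+90,x:x+120],alpha=1.6)
print(x,y);cv2.imwrite("pics/c2.png",cv2.resize(g,(800,600),interpolation=cv2.INTER_CUBIC))
E
```

```text
t: 4.58
ee_pos: [539.9, -106.7, 236.6]
ee_rot: [[-1.0, 0.006, -0.003], [0.006, 1.0, 0.001], [0.003, 0.001, -1.0]]
ft_force: [0.6, 0.7, -1.7]
gripper_width: 0.152
finger_force: 50.0
4.575 [ 539.94867855 -106.74917919  236.56646643] [ 0.6  0.7 -1.7]
[318.08474213 178.4705563 ]
258 133
```

View pics/c2.png

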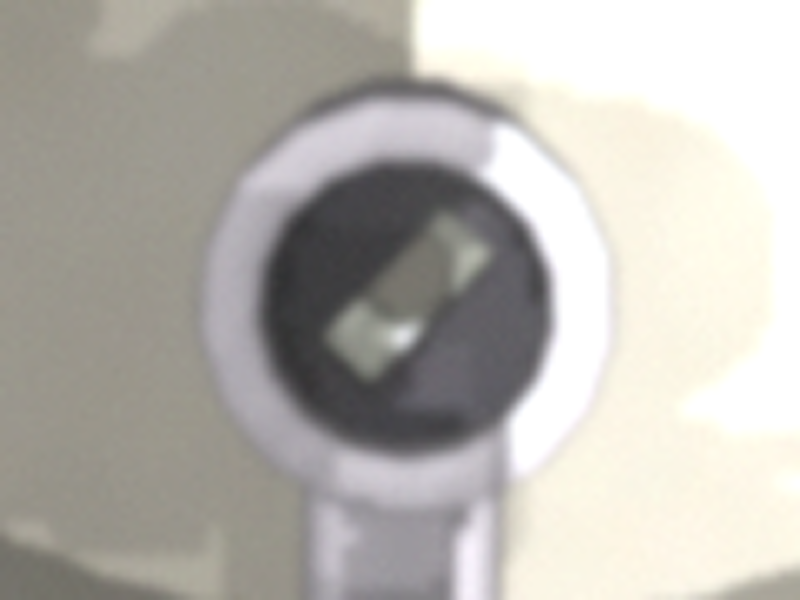

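The crop shows the barrel ring centred at (408,302) and the lit slot running from (349,358) to (467,228).

Run:
```python
from h import *
W=cam("wrist");s=120/800
f=lambda u,v,z:px2w(W,258+(u+.5)*s-.5,133+(v+.5)*s-.5,z)
print("mouth",f(408,301,116),f(408,306,116), "dia",f(203,301,116)-f(613,301,116))
c=[f(*p,106) for p in((440,208),(495,248),(375,382),(322,335))];print(np.round(c,1),np.mean(c,0))
a=c[1]-c[2];b=c[0]-c[3]
for d in(a,b,(c[0]-c[1])):print(np.hypot(*d[:2]),np.degrees(np.arctan2(d[1],d[0])))
p1,p2=f(310,590,108),f(500,590,108);print("arm mid",(p1+p2)/2)
```

```text
mouth [ 489.6675532  -105.47440644  116.        ] [ 490.23887545 -105.47740127  116.        ] dia [ -0.21776472 -47.25889129   0.        ]
[[ 480.  -101.7  106. ]
 [ 484.7  -95.1  106. ]
 [ 500.5 -109.5  106. ]
 [ 494.8 -115.8  106. ]] [ 489.99838097 -105.5329487   106.        ]
21.364750783618643 137.75139524606752
20.498571745209198 136.36217057617324
8.015855141239875 -125.68476929774778
arm mid [ 525.69663462 -106.03951738  108.        ]
```

Run:
```python
from h import *
W=cam("wrist");st=manip.observe();R=np.array(st["ee_rot"]);p=np.array(st["ee_pos"])
for z in(-88,-8,28):
  for x in((-9,9) if z<0 else (-18,18)):print(z,x,w2px(W,p+R@[x,0,0]+[0,0,z]))
im=cv2.imread("pics/w2.png");g=cv2.convertScaleAbs(im[180:330,220:420],alpha=1.8,beta=10)
cv2.imwrite("pics/c3.png",cv2.resize(g,(800,600),interpolation=cv2.INTER_CUBIC))
```

```text
-88 -9 [318.73472485 265.12066235]
-88 9 [318.71449265 241.50528636]
-8 -9 [318.54289442 316.99260407]
-8 9 [318.50933979 285.4276994 ]
28 -18 [318.41976911 373.84152053]
28 18 [318.32825657 299.54245431]
```

View pics/c3.png

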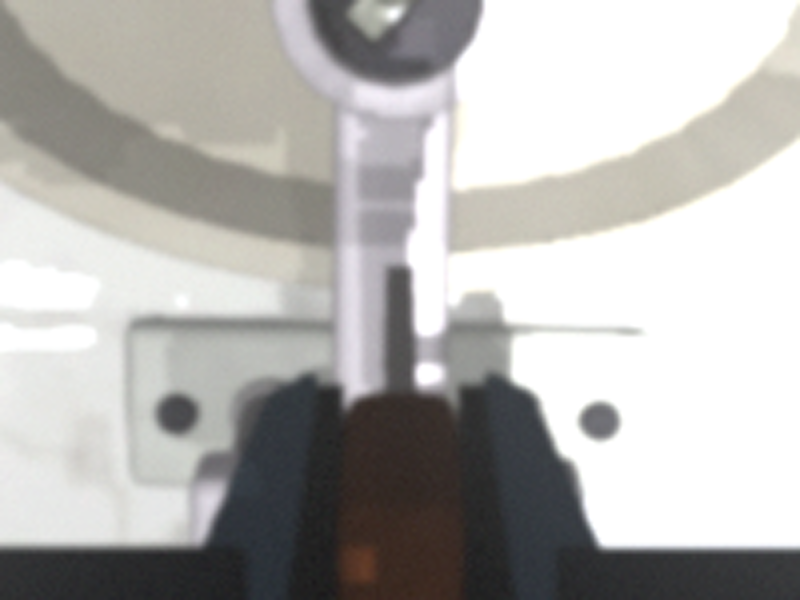

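The blade's near edge is at crop (398,267), so the drift sits about 4 mm towards −tool x. I'll allow for that, turn to the slot and hover just above the mouth.

```bash
python3 -m jog '[[[0,0,-0.12,-0.01,0.001,0,0],[0,0,-0.14,-0.012,0.001,0,0],[0,0,-0.14,-0.012,0.001,0,0],[0,0,-0.14,-0.011,0.001,0,0],[0,0,-0.14,-0.008,0,-0.01,0],[0,0,-0.057,0,0,-0.016,0],[0,0,0,0,0,0,0],[0,0,0,0,0,0,0]]]'
python3 - <<'E'
from h import *
st=manip.observe();im=snap("wrist","w3");W=cam("wrist",st);print(st["ee_pos"],np.degrees(np.arctan2(st["ee_rot"][1][0],st["ee_rot"][0][0])))
c=w2px(W,[490,-105.5,116]);print(c)
x,y=int(c[0])-60,int(c[1])-45;print(x,y)
g=cv2.convertScaleAbs(im[y:y+90,x:x+120],alpha=1.8)
cv2.imwrite("pics/c4.png",cv2.resize(g,(800,600),interpolation=cv2.INTER_CUBIC))
E
```

```text
t: 5.62
ee_pos: [488.0, -101.6, 212.4]
ee_rot: [[-0.739, 0.673, 0.001], [0.673, 0.739, 0.0], [-0.0, 0.001, -1.0]]
ft_force: [0.2, 0.2, -0.7]
gripper_width: 0.152
finger_force: 50.0
[ 487.95191024 -101.57477937  212.43062128] 137.673507866246
[318.12105734 255.02836685]
258 210
```

View pics/c4.png

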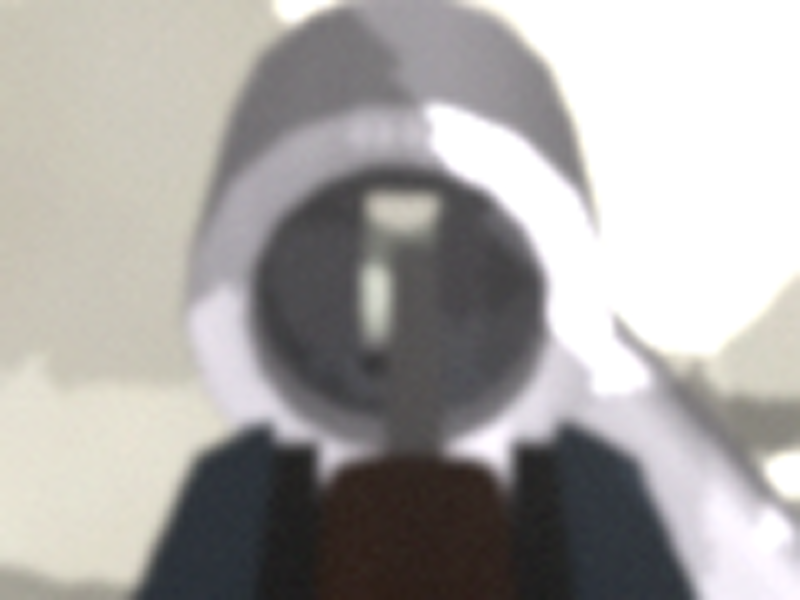

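The blade's end is at crop (415,235), the bore spans u 255-548, and the slot's near end is at (402,193). The blade needs a small shift to the left.

Run:
```python
from h import *
W=cam("wrist");st=manip.observe();R=np.array(st["ee_rot"])[:2,:2];p=np.array(st["ee_pos"]);s=120/800
f=lambda u,v,z:(R.T@(px2w(W,258+(u+.5)*s-.5,210+(v+.5)*s-.5,z)-p)[:2]).round(2)
print("tool xy: tip near edge",f(415,235,p[2]-88.4),"blade width",f(390,240,124),f(440,240,124))
print("slot end",f(365,193,106),f(438,193,106),"left edge",f(361,330,106))
print("mouth l/r",f(255,300,116),f(548,300,116),f(188,320,116),"near inner",f(402,168,116),"outer near",f(402,105,116))
```

```text
tool xy: tip near edge [ 6.25 -0.23] blade width [ 5.63 -2.94] [5.63 2.47]
slot end [ 5.72 -5.98] [5.72 2.41] left edge [-10.95  -6.55]
mouth l/r [ -3.9  -18.21] [-3.9 14.7] [ -6.27 -25.79] near inner [11.48 -1.67] outer near [18.65 -1.66]
```

```bash
python3 -m jog '[[[0,0,-0.015,0.001,-0.003,0,0],[0,0,0,0,0,0,0],[0,0,0,0,0,-0.006,0],[0,0,0,0,0,-0.006,0],[0,0,0,0,0,-0.002,0],[0,0,0,0,0,0,0]]]'; python3 -m jog '[[[0,0,0,0,0,-0.002,0],[0,0,0,0,0,-0.002,0],[0,0,0,0,0,-0.001,0],[0,0,0,0,0,0,0]]]'
```

```text
t: 6.42
ee_pos: [488.5, -105.4, 197.7]
ee_rot: [[-0.728, 0.686, -0.0], [0.686, 0.728, 0.0], [0.0, -0.0, -1.0]]
ft_force: [0.1, 0.6, -0.6]
gripper_width: 0.151
finger_force: 50.0
t: 6.92
ee_pos: [488.6, -105.4, 192.9]
ee_rot: [[-0.728, 0.686, -0.0], [0.686, 0.728, 0.0], [0.0, 0.0, -1.0]]
ft_force: [-0.6, -0.4, -1.4]
gripper_width: 0.152
finger_force: 50.0
```

```bash
python3 -m jog '[[[0,0,0,0,0.0005,-0.002,0],[0,0,0,0,0,-0.002,0],[0,0,0,0,0,0,0]]]'; python3 -m jog '[[[0,0,0,0,0,-0.002,0],[0,0,0,0,0,-0.002,0],[0,0,0,0,0,0,0]]]'
```

```text
t: 7.3
ee_pos: [488.5, -104.9, 188.7]
ee_rot: [[-0.728, 0.686, -0.0], [0.686, 0.728, 0.0], [0.0, -0.0, -1.0]]
ft_force: [0.3, -0.1, -2.4]
gripper_width: 0.15
finger_force: 50.0
t: 7.68
ee_pos: [488.5, -104.9, 184.8]
ee_rot: [[-0.728, 0.686, -0.0], [0.686, 0.728, 0.0], [0.0, -0.0, -1.0]]
ft_force: [-0.5, 0.0, -1.8]
gripper_width: 0.152
finger_force: 50.0
```

The blade is through the slot with no contact force. I'll feel down for the bush.

```bash
python3 -m jog '[[[0,0,0,0,0,-0.003,0],[0,0,0,0,0,-0.003,0],[0,0,0,0,0,0,0]]]'; python3 -m jog '[[[0,0,0,0,0,-0.003,0],[0,0,0,0,0,-0.003,0],[0,0,0,0,0,0,0]]]'
```

```text
t: 8.05
ee_pos: [488.4, -104.9, 178.6]
ee_rot: [[-0.728, 0.686, -0.001], [0.686, 0.728, 0.0], [0.001, -0.0, -1.0]]
ft_force: [0.1, 0.6, -1.0]
gripper_width: 0.147
finger_force: 50.0
t: 8.43
ee_pos: [488.4, -104.9, 172.6]
ee_rot: [[-0.728, 0.686, -0.001], [0.686, 0.728, 0.0], [0.001, -0.0, -1.0]]
ft_force: [0.3, 0.4, -0.7]
gripper_width: 0.15
finger_force: 50.0
```

```bash
python3 -m jog '[[[0,0,0,0,0,-0.002,0],[0,0,0,0,0,-0.002,0],[0,0,0,0,0,0,0]]]'; python3 -m jog '[[[0,0,0,0,0,-0.002,0],[0,0,0,0,0,-0.002,0],[0,0,0,0,0,0,0]]]'
```

```text
t: 8.8
ee_pos: [489.4, -105.1, 170.8]
ee_rot: [[-0.728, 0.686, 0.003], [0.686, 0.728, -0.001], [-0.002, 0.001, -1.0]]
ft_force: [-1.7, 0.5, 8.1]
gripper_width: 0.148
finger_force: 50.0
t: 9.18
ee_pos: [490.0, -105.0, 167.9]
ee_rot: [[-0.728, 0.686, 0.005], [0.686, 0.728, -0.0], [-0.004, 0.003, -1.0]]
ft_force: [-1.5, 1.8, 13.0]
gripper_width: 0.148
finger_force: 50.0
```

```bash
python3 -m jog '[[[0,0,0,0,0,-0.002,0],[0,0,0,0,0,-0.002,0],[0,0,0,0,0,-0.002,0]]]' 60; python3 -m jog '[[[0,0,0,-0.0005,0,-0.002,0],[0,0,0,0,0,-0.002,0],[0,0,0,0,0,-0.002,0]]]'
```

```text
t: 9.55
ee_pos: [490.1, -104.9, 162.3]
ee_rot: [[-0.728, 0.686, 0.005], [0.686, 0.728, -0.0], [-0.004, 0.003, -1.0]]
ft_force: [-2.4, 2.4, 16.4]
gripper_width: 0.148
finger_force: 60.0
t: 9.93
ee_pos: [490.0, -104.9, 156.4]
ee_rot: [[-0.728, 0.686, 0.006], [0.686, 0.728, -0.0], [-0.005, 0.004, -1.0]]
ft_force: [-2.2, 1.2, 17.0]
gripper_width: 0.149
finger_force: 60.0
```

```bash
python3 -m jog '[[[0,0,0,0,0,-0.002,0],[0,0,0,0,0,-0.002,0],[0,0,0,0,0,-0.002,0]]]'; python3 -m jog '[[[0,0,0,0,0,-0.002,0],[0,0,0,0,0,-0.002,0]]]'; python3 -m jog '[[[0,0,0,0,0,-0.002,0],[0,0,0,0,0,-0.002,0]]]'
```

```text
t: 10.3
ee_pos: [490.0, -105.0, 150.3]
ee_rot: [[-0.728, 0.686, 0.006], [0.686, 0.728, -0.0], [-0.005, 0.004, -1.0]]
ft_force: [-2.8, 2.1, 15.8]
gripper_width: 0.152
finger_force: 60.0
t: 10.55
ee_pos: [490.0, -105.0, 146.3]
ee_rot: [[-0.728, 0.686, 0.006], [0.686, 0.728, -0.0], [-0.005, 0.004, -1.0]]
ft_force: [-1.7, 1.9, 15.2]
gripper_width: 0.15
finger_force: 60.0
t: 10.8
ee_pos: [488.4, -105.0, 139.4]
ee_rot: [[-0.728, 0.686, 0.001], [0.686, 0.728, -0.0], [-0.001, 0.001, -1.0]]
ft_force: [-0.6, 0.7, -2.1]
gripper_width: 0.148
finger_force: 60.0
```

The force vanished, so the bush is out. I'll withdraw straight up.

```bash
python3 -m jog '[[[0,0,0,0,0,0.002,0],[0,0,0,0,0,0.006,0],[0,0,0,0,0,0.012,0],[0,0,0,0,0,0.015,0]]]'; python3 -m jog '[[[0,0,0,0,0,0.015,0],[0,0,0,0,0,0.015,0],[0,0,0,0,0,0.015,0],[0,0,0,0,0,0.02,0],[0,0,0,0,0,0,0]]]'
python3 - <<'E'
from h import *
a=snap("side","d1")[180:300,320:480];a=cv2.resize(a,(480,360),interpolation=cv2.INTER_CUBIC)
cv2.imwrite("pics/c5.png",a)
E
```

```text
t: 11.3
ee_pos: [488.2, -105.0, 175.0]
ee_rot: [[-0.728, 0.686, 0.0], [0.686, 0.728, 0.0], [-0.0, 0.0, -1.0]]
ft_force: [0.2, 0.3, -1.5]
gripper_width: 0.15
finger_force: 60.0
t: 11.92
ee_pos: [489.1, -105.2, 240.8]
ee_rot: [[-0.728, 0.686, 0.004], [0.686, 0.728, -0.001], [-0.003, 0.002, -1.0]]
ft_force: [0.1, 1.0, -1.6]
gripper_width: 0.152
finger_force: 60.0
```

View pics/c5.png

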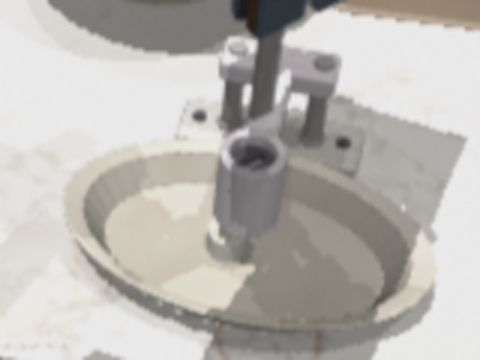

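The bush lies in the dish at crop (228,240) and the barrel is clear. I'll carry the drift back over the block.

```bash
python3 -m jog '[[[0,0,0.13,0.001,0.03,0,0],[0,0,0.13,0.002,0.05,0,0],[0,0,0.13,0.002,0.055,0,0],[0,0,0.13,0.002,0.055,0,0],[0,0,0.13,0.002,0.055,0,0],[0,0,0.13,0.002,0.055,0,0],[0,0,0.03,0.001,0.05,0,0],[0,0,0,0,0.04,0,0],[0,0,0,0,0.017,-0.02,0],[0,0,0,0,0,-0.03,0],[0,0,0,0,0,0,0],[0,0,0,0,0,0,0]]]'
python3 - <<'E'
from h import *
st=manip.observe();im=snap("wrist","w4");W=cam("wrist",st);print(st["ee_pos"],np.degrees(np.arctan2(st["ee_rot"][1][0],st["ee_rot"][0][0])))
c=w2px(W,[500,302,90]);print(c)
x,y=int(c[0])-72,int(c[1])-64;print(x,y)
g=cv2.convertScaleAbs(im[y:y+108,x:x+144],alpha=1.8,beta=10)
cv2.imwrite("pics/c6.png",cv2.resize(g,(800,600),interpolation=cv2.INTER_CUBIC))
E
```

```text
t: 13.48
ee_pos: [500.5, 302.0, 189.4]
ee_rot: [[-0.999, -0.054, 0.0], [-0.054, 0.999, 0.0], [-0.0, 0.0, -1.0]]
ft_force: [0.0, -1.0, -1.1]
gripper_width: 0.15
finger_force: 60.0
[500.46078783 301.99963135 189.44014657] -176.91150404101072
[318.88290931 247.74679405]
246 183
```

View pics/c6.png

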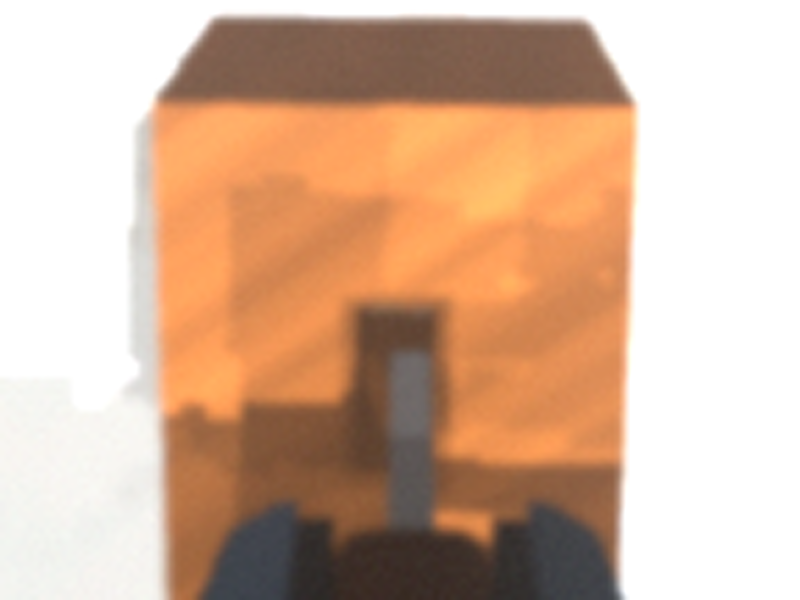

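The slot is at crop u 357-440 with its near end at v≈304. The blade tip's near edge is at (411,350).

Run:
```python
from h import *
W=cam("wrist");p=np.array(manip.observe()["ee_pos"]);s=144/800
f=lambda u,v,z:(px2w(W,246+(u+.5)*s-.5,183+(v+.5)*s-.5,z)-p)[:2].round(2)
print("tip near",f(411,350,p[2]-88.4),"slot near",f(357,304,90),f(440,304,90),"block near",f(157,101,90),f(634,103,90))
```

```text
tip near [-5.48  0.32] slot near [-7.97 -7.09] [-8.57  4.06] block near [-34.12 -34.45] [-37.2   27.81]
```

```bash
python3 -m jog '[[[0,0,0,0.0005,-0.0018,0,0],[0,0,0,0,0,-0.004,0],[0,0,0,0,0,-0.005,0],[0,0,0,0,0,-0.005,0],[0,0,0,0,0,-0.004,0],[0,0,0,0,0,0,0]]]'
```

```text
t: 14.28
ee_pos: [500.4, 300.1, 170.4]
ee_rot: [[-0.999, -0.054, -0.001], [-0.054, 0.999, -0.0], [0.001, -0.0, -1.0]]
ft_force: [0.5, 0.7, -1.2]
gripper_width: 0.15
finger_force: 60.0
```

In the slot with no contact. Going down.

```bash
python3 -m jog '[[[0,0,0,0,0,-0.01,0],[0,0,0,0,0,-0.012,0],[0,0,0,0,0,-0.012,0],[0,0,0,0,0,-0.01,0],[0,0,0,0,0,0,0]]]'; python3 -m jog '[[[0,0,0,0,0,-0.01,0],[0,0,0,0,0,-0.008,0],[0,0,0,0,0,-0.004,0],[0,0,0,0,0,0,0]]]'
```

```text
t: 14.9
ee_pos: [500.0, 299.9, 125.7]
ee_rot: [[-0.999, -0.054, -0.002], [-0.054, 0.999, -0.001], [0.002, -0.001, -1.0]]
ft_force: [-0.2, -0.1, -1.6]
gripper_width: 0.152
finger_force: 60.0
t: 15.4
ee_pos: [500.5, 300.2, 104.6]
ee_rot: [[-0.999, -0.054, -0.001], [-0.054, 0.999, -0.0], [0.001, -0.0, -1.0]]
ft_force: [0.2, -1.3, -1.0]
gripper_width: 0.152
finger_force: 60.0
```

```bash
python3 -m jog '[[[0,0,0,0,0,-0.002,0],[0,0,0,0,0,-0.002,0],[0,0,0,0,0,0,0]]]'
```

```text
t: 15.78
ee_pos: [500.6, 300.2, 100.9]
ee_rot: [[-0.999, -0.054, -0.0], [-0.054, 0.999, 0.0], [0.0, 0.0, -1.0]]
ft_force: [-0.3, 0.2, -1.7]
gripper_width: 0.148
finger_force: 60.0
```

```bash
python3 -m jog '[[[0,0,0,0,0,-0.001,0],[0,0,0,0,0,-0.001,0],[0,0,0,0,0,0,0]]]'; python3 -m jog '[[[0,0,0,0,0,-0.001,0],[0,0,0,0,0,0,0]]]'
```

```text
t: 16.15
ee_pos: [500.6, 300.2, 98.9]
ee_rot: [[-0.999, -0.054, -0.0], [-0.054, 0.999, 0.0], [0.0, 0.0, -1.0]]
ft_force: [-0.3, -0.0, -1.4]
gripper_width: 0.15
finger_force: 60.0
t: 16.4
ee_pos: [500.7, 300.3, 98.5]
ee_rot: [[-0.999, -0.054, 0.0], [-0.054, 0.999, 0.0], [-0.0, 0.0, -1.0]]
ft_force: [-1.1, -0.4, 2.9]
gripper_width: 0.149
finger_force: 60.0
```

Seated, with 3–4 N of support at the pick height. I'll release, rise and check.

```bash
python3 -m jog '[[[0,0,0,0,0,0,0.3],[0,0,0,0,0,0,0.45],[0,0,0,0,0,0,0.45],[0,0,0,0,0,0,0.45],[0,0,0,0,0,0.005,0.45],[0,0,0,0,0,0.02,0.45],[0,0,0,0,0,0.04,0.45],[0,0,0,0,0,0.04,0.45],[0,0,0,0,0,0.03,0.45],[0,0,0,0,0,0,0.45],[0,0,0,0,0,0,0.45]]]'
python3 - <<'E'
from h import *
a=snap("side","d2");b=cv2.imread("pics/d0.png");c=cv2.imread("pics/d1.png")
# handle region: match template from d0 in d2
for nm,(x,y,w,h) in dict(handle=(224,188,16,22),dish=(340,235,40,50),dishR=(430,235,40,50)).items():
  t=b[y:y+h,x:x+w];r=cv2.matchTemplate(a[y-8:y+h+8,x-8:x+w+8],t,cv2.TM_CCOEFF_NORMED);_,m,_,l=cv2.minMaxLoc(r);print(nm,round(m,3),l[0]-8,l[1]-8)
E
```

```text
t: 17.77
ee_pos: [500.0, 299.9, 232.0]
ee_rot: [[-0.999, -0.054, -0.002], [-0.054, 0.999, -0.001], [0.002, -0.001, -1.0]]
ft_force: [-0.4, 0.2, -0.7]
gripper_width: 0.448
finger_force: 0.0
handle 0.97 0 0
dish 0.558 0 0
dishR 1.0 0 0
```

Run:
```python
from h import *
g=[cv2.imread(f"pics/{n}.png",0).astype(int) for n in("d0","d1","d2")]
for r in(245,260,275):print(r,*[list(x[r,338:382:2]) for x in g],sep="\n")
K=cam("side");print(manip.observe()["ft_force"])
e=[cv2.Canny(x.astype(np.uint8),60,150) for x in g]
for(x,y,w,h) in((336,255,60,40),(420,255,50,40),(340,220,60,25)):
  r=cv2.matchTemplate(cv2.GaussianBlur(e[2],(5,5),0)[y-6:y+h+6,x-6:x+w+6],cv2.GaussianBlur(e[0],(5,5),0)[y:y+h,x:x+w],cv2.TM_CCOEFF_NORMED);_,m,_,l=cv2.minMaxLoc(r);print(m,l[0]-6,l[1]-6)
```

```text
245
[np.int64(232), np.int64(230), np.int64(222), np.int64(221), np.int64(221), np.int64(190), np.int64(171), np.int64(171), np.int64(181), np.int64(179), np.int64(182), np.int64(184), np.int64(195), np.int64(207), np.int64(221), np.int64(222), np.int64(222), np.int64(222), np.int64(222), np.int64(223), np.int64(223), np.int64(223)]
[np.int64(220), np.int64(219), np.int64(200), np.int64(198), np.int64(198), np.int64(166), np.int64(149), np.int64(149), np.int64(158), np.int64(157), np.int64(162), np.int64(164), np.int64(174), np.int64(185), np.int64(201), np.int64(214), np.int64(221), np.int64(221), np.int64(223), np.int64(223), np.int64(223), np.int64(223)]
[np.int64(214), np.int64(225), np.int64(217), np.int64(221), np.int64(221), np.int64(190), np.int64(171), np.int64(171), np.int64(181), np.int64(180), np.int64(183), np.int64(185), np.int64(195), np.int64(206), np.int64(221), np.int64(222), np.int64(222), np.int64(222), np.int64(223), np.int64(223), np.int64(223), np.int64(222)]
260
[np.int64(220), np.int64(219), np.int64(217), np.int64(199), np.int64(197), np.int64(214), np.int64
[... 1297 characters left out ...]
4(230), np.int64(225), np.int64(218), np.int64(211), np.int64(199), np.int64(164), np.int64(130), np.int64(123), np.int64(126), np.int64(146), np.int64(188), np.int64(201), np.int64(198), np.int64(197), np.int64(212), np.int64(217), np.int64(217), np.int64(217)]
[np.int64(165), np.int64(166), np.int64(163), np.int64(157), np.int64(157), np.int64(148), np.int64(135), np.int64(124), np.int64(114), np.int64(113), np.int64(123), np.int64(122), np.int64(125), np.int64(146), np.int64(188), np.int64(201), np.int64(201), np.int64(209), np.int64(215), np.int64(217), np.int64(217), np.int64(217)]
[ 0.934092    0.3661704  -0.44422843]
0.5569122433662415 0 0
0.9919676780700684 0 0
0.9067311882972717 0 0
```

Only shadow differs; the dish edges and the drift's handle match the first picture exactly.

```bash
python3 -c "
from station import manip
print(manip.hand_in())"
```

```text
the job is handed in; nothing more can be done
None
```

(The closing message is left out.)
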